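Hang a plate carrier in the notch between two hanging carriers

TASK

Take the long-handled plate carrier out of its slot block and hang it on the sprung drying bar in the free gap between the two carriers that hang there, its hook over the bar and its plate on the same side as theirs, dropped fully into the sleeve's notch; that notch's exact place is best found by feel, sliding the hook lightly along the bar. Press the bar only gently (it gives under a few newtons; never drive it hard onto its stop), leave both neighbours hanging where they are and nothing else on the worktop disturbed, and let go of the carrier.

Things in the scene. Friction and masses are not known exactly. Their poses are not given: they have to be found in the camera images.
- carrier: Long-handled steel plate carrier, 165 mm high, 70 to 115 g; starts upright in the slot block (may lean 0.05 rad). Origin: middle of the underside of its hook arm; z up, x across the bar. Arm: 8 mm square bar along x. The hook opens downward, 21 mm wide inside: front leg 8 mm round at x = -14.5 mm, rear leg a counterweight x = 10.5 to 22.5, 14 mm wide (y), down to z = -22 mm.
- carrier_head (a point): Centre of the carrier's black handle block, 18 x 18 x 28 mm, at (0, 0, 64) mm in the carrier's frame, on a 7 mm post: grip it from above, best across its x faces. Nothing on the rack is higher than 15 mm above the bar's top, so the fingers have room.
- stand: Fixed grey slot block, 60 x 62 mm, 43 mm high, that holds the carrier at the start, x axes alike. Origin: centre of its underside. Slot 6.4 mm along x, 29 along y, floor at z = 10 mm, open at the top, round the lower 33 mm of the plate: lift the carrier straight up 40 mm or more.
- rack: Fixed drying rack: base 85 x 236 x 10 mm, a post 22 x 18 mm at y = +102 and -102 mm, highest point 130 mm. Origin: centre of its underside. The bar runs along its y axis; its front (plate side) is -x. It may stand left or right of the slot block.
- bar: Steel bar of the rack, along y, 14 mm wide (x), 13 mm deep, its top 115 mm above the worktop. Origin: centre of its top face. Spring-mounted: it stays up until pressed with about 2.5 N, then sinks about 2 mm a newton to a hard stop 6 mm down, and comes back up.
- neighbour_left: Carrier hanging on the bar, no handle, top 8 mm above the bar's top. Hook as the carrier's; plate 34 mm wide (y), 66 high, 23 to 89 mm below the bar's top, in front (-x). 70 g. Origin: middle of its hook arm's underside, at y = +48 mm (give or take 1.5) in the bar's frame. Held by friction alone, easily pushed along or off: leave it where it hangs.
- neighbour_right: Carrier hanging on the bar, no handle, top 8 mm above the bar's top. Hook as the carrier's; plate 34 mm wide (y), 66 high, 23 to 89 mm below the bar's top, in front (-x). 70 g. Origin: middle of its hook arm's underside, at y = -48 mm (give or take 1.5) in the bar's frame. Held by friction alone, easily pushed along or off: leave it where it hangs.
- carrier_plate (a point): Centre of the carrier's plate, at (-14.5, 0, -55) mm in the carrier's frame: 5 mm thick (x), 26 mm wide (y), 64 mm high, its lower edge 87 mm below the hook arm's underside. It hangs in front (-x) of the bar.
- bar_middle (a point): Middle of the bar's top when up (fixed to the rack). A sleeve 55 mm long, 15 mm wide (x), top 0.4 mm above the bar's, fits tight there, with a square notch across its middle: 10 mm wide (y), 8 mm deep. The notch centre lies -13 to +13 mm along y from here and is not measured: a hook arm slid along under a light press drops in and the bar's force vanishes.
- vial_free: Bystander: small capped vial, 28 x 56 mm, standing. Origin at the centre of its underside. Leave alone.
- tweezers: Bystander: tweezers lying flat, 126 mm long, 7 mm high. Leave alone.
- caliper: Bystander: caliper lying flat, 235 x 73 mm, 14 mm high. Leave alone.
- syringe: Bystander: syringe lying, 113 mm long, 27 mm high. Leave alone.
- beaker: Bystander: small beaker, 43 mm wide, 56 mm high, standing. Leave alone.
- coated_slide: Bystander: coated slide lying flat, 52 x 28 x 9 mm. Leave alone.
- magnet_bar: Bystander: white stirring bar, 40 mm long, 9 mm thick, lying. Leave alone.
Things that resemble listed ones, but are neither listed nor needed, are in the scene too. Leave any red or turquoise look-alike of the carrier alone.

How it is judged (in metres and radians):
On the way:
1. the carrier is lifted clear of its slot block (height (world z) of carrier above 0.14 m), for 0.1 s.
At the end, for the whole second after the job is handed in: Hook arm underside 6 to 12 mm below the bar's top, plate in front, within 6 mm of its middle line across and 17 mm of its centre along it, upright within 0.15 rad, square within 0.25 rad, at rest. Neighbours at rest on the bar, upright within 0.15 rad, within 8 mm of y = +48 and -48 mm in its frame (x of carrier in the frame of bar between -0.006 and 0.006 m and y of carrier in the frame of bar between -0.017 and 0.017 m and z of carrier in the frame of bar between -0.012 and -0.006 m and angle between each of carrier, neighbour_left, neighbour_right's own z axis and vertical below 0.15 rad and angle between the x axis of carrier and the x axis of bar, either way round below 0.25 rad and linear speed of each of carrier, neighbour_left, neighbour_right below 0.02 m/s and angular speed of carrier below 0.3 rad/s and x of carrier_plate in the frame of bar below -0.006 m and y of neighbour_left in the frame of bar between 0.04 and 0.056 m and z of neighbour_left in the frame of bar between -0.003 and 0.004 m and y of neighbour_right in the frame of bar between -0.056 and -0.04 m and z of neighbour_right in the frame of bar between -0.003 and 0.004 m); the robot touches nothing.
It fails at once if the bar is pressed with more than 12 N (driven hard onto its stop) (contact force between bar and anything else above 12 N).
It fails at once if a hanging neighbour is dislodged: shifted by more than 12 mm or tipped by more than 0.35 rad (distance of any of neighbour_left, neighbour_right from where it was at the start of the episode above 0.012 m or angle between any of neighbour_left, neighbour_right's own z axis and vertical above 0.35 rad).
It fails at once if a bystander on the worktop is moved by more than 15 mm (distance of any of vial_free, tweezers, caliper, syringe, beaker, coated_slide, magnet_bar from where it was at the start of the episode above 0.015 m).
It also fails if it takes over 69 s, if anything falls off the work surface, if the arm or the gripper's body presses on something with over 40 N, if the wrist force passes 120 N, or if a joint passes its speed limit or range.

ROBOT

A 6-joint arm with a two-finger parallel gripper is mounted at the origin on a cart in front of the work surface, level with it; the furniture and walls round the work are solid. World frame = base frame: x ahead of the robot, y to its left, z up, the work surface at z = 0. Lengths are in m, angles in degrees, forces in N, time in s.
With the tool pointing down it reaches from about 0.325 to 0.75 m from the base axis. Payload 7.6 kg.
Tool frame: the origin (TCP) lies at the very end of the fingers, on their centre line; the grasp point (between the pads) lies 19 mm behind it; z points along the fingers, y is the direction in which the jaws open and shut (so a half turn about z gives the same grasp; the last joint's range is limited). The gripper opens to 85 mm and grips with 20 to 120 N. Pads are 22 mm wide; open, the fingers measure 114 mm over their backs; the gripper's body (76 mm by 85 mm) begins 54 mm behind the grasp point. The pads swing forward as they close: fully open they stand 13 mm farther back than shut.
Start: joints at [-75.418, 2.991, 80.254, -0, 96.75, -4.028], TCP at [0.168, -0.498, 0.203] pointing down, gripper open.
Joint ranges: [-166.34, 166.34], [-52.06, 124.39], [6.96, 135.62], [-60.46, 240.46], [14.63, 156.25], [-167.68, 167.68]. Speed limits (degrees/s): [147.25, 147.25, 172.46, 180, 180, 180].

INTERFACE

Orientations are given as [roll, pitch, yaw] about the fixed x, y, z axes, in that order (R = Rz(yaw) Ry(pitch) Rx(roll)).
In Python, from plant import r, vision gives the robot as it stands.
- The arm moves only by the tool servo_tool, never from a script. Its argument "rows" is a list of rows, each a list of 4 numbers: the shift along the world's x, y, z in cm, then the turn about the world's z in degrees. In form: [[x, y, z, turn], ...]. A call has 1 to 5 rows; each row shifts and turns the commanded pose from where the row before left it; what a row does not reach is not made up. A row lasts 1/8 s, in which the tool goes at most 62.5 mm and 10.7 degrees, less where a joint would pass 70% of its speed; a pose out of reach is approached as far as the arm can. A call is refused whole if a number of a shift passes 6.25 or a number of a turn 10.7, either way. A call with a gripper value outside its range is refused whole. "fingers" is the opening, from 0 (shut) to 1 (fully open), set as the call begins (left out, the last holds). The fingers move at their own pace and stop on an object; "newtons" is the grip in N (left out, the last holds). Time passes only in rows, so rows that do not move let the fingers close. It gives the time, the measured TCP pose, the force and the opening at its end, in the units of the state.
- r.sense(): the state, without advancing time (a new reading comes with each control period).
- vision.read_camera(name): name is "scene" or "side" or "wrist"; returns (picture, depth): 480x640x3 uint8, red, green, blue; 480x640 float32, m along the optical axis (not along the pixel's ray), 0 where there is no reading.
- vision.camera_params(name): a dict with "mtx" (3x3 intrinsics, pixels), "T" (4x4, takes a point from camera to world coordinates); the wrist camera has in their place "hand_eye" (4x4, takes a point from camera to tool coordinates, whose origin is the TCP and whose axes are the flange's). Camera axes: x right, y down, z forward; pixel columns grow to the right and rows downward; lengths in m; the calibration is good to about 2 mm. A picture is of the moment at which its call begins: read the wrist's pose just before it. camera_params takes no time and is no camera call.
- r.sign_off(): hands the job in, once; it reports no verdict.
The state is a dict: "time_s": time; "joint_pos": joint angles; "qd": joint speeds; "tau": joint torques, N m; "tool_pos": TCP position; "eef_rot": TCP orientation; "wrist_force": force on the tool from outside, world axes, zero at the start; "torque": the same for the moment, N m; "width": opening from 0.0 (shut) to 1.0 (fully open).
Only numpy, scipy, OpenCV 4.12 (cv2) and the standard library are available. Lean on these libraries where they do the work, as an engineer would, in place of code of your own. Each camera call takes 0.05 s, during which the arm holds its last target. There are 200 camera calls.

## Working session

There is one attempt and no reset: what is moved stays moved. The work goes in short steps, Python scripts to look and compute and a tool call to move; the robot and the scene stay as the last step left them, time stands still between calls to the robot, and variables do not carry over. Pictures are saved under pics/ and viewed, about 8 in all and at most 12, crops included, and the job is handed in when it is done.

Besides the shell and the picture viewer there is one more tool, called after ">>>" as name(argument=value, ...), one argument or row to a line, values as JSON. servo_tool: Moves the arm, as the interface text tells. Its arguments: {"type":"object","properties":{"rows":{"type":"array","items":{"type":"array","items":{"type":"number"}}},"fingers":{"type":"number"},"newtons":{"type":"number"}},"required":["rows"]}

```bash
mkdir -p pics; ls
python3 - <<'E'
from plant import r, vision
import cv2, numpy as np
print(r.sense())
for n in ("scene","side"):
    p,d=vision.read_camera(n); cv2.imwrite(f"pics/{n}0.png",p[:,:,::-1]); np.savez(f"{n}0.npz",p=p,d=d,**vision.camera_params(n))
    print(vision.camera_params(n))
E
```

```text
pics
{'time_s': 0.0, 'joint_pos': array([-7.54178992e+01,  3.02705473e+00,  8.03114364e+01,  1.40570661e-03,
        9.67481329e+01, -4.02626224e+00]), 'qd': array([-0.11943128,  0.0859458 , -0.05711654, -0.12290728, -0.00060266,
        0.05126543]), 'tau': array([ 1.16852014e-03, -3.81654060e+01, -3.60190666e+01, -2.27514153e-05,
        5.92344601e-03, -2.28863337e-05]), 'tool_pos': array([ 0.16748698, -0.497223  ,  0.20248789]), 'eef_rot': array([-1.79913688e+02, -7.47496504e-03,  1.86085215e+01]), 'wrist_force': array([ 0.10365017, -0.70785046,  0.37322521]), 'torque': array([ 0.02418725, -0.0075636 ,  0.0029123 ]), 'width': 0.9995482186229279}
{'mtx': array([[577.87458604,   0.        , 313.96883393],
       [  0.        , 577.87458604, 239.882412  ],
       [  0.        ,   0.        ,   1.        ]]), 'T': array([[ 0.89999539, -0.28092763,  0.33329861,  0.17852854],
       [-0.43559929, -0.55125929,  0.71159431, -0.87667647],
       [-0.01617255, -0.78561623, -0.61850269,  0.92810869],
       [ 0.        ,  0.        ,  0.        ,  1.        ]])}
{'mtx': array([[469.21106105,   0.        , 323.66427805],
       [  0.        , 469.21106105, 240.23755639],
       [  0.        ,   0.        ,   1.        ]]), 'T': array([[ 0.068864  , -0.74372386,  0.6649305 , -0.11116723],
       [-0.99751581, -0.06124076,  0.03481073, -0.01046047],
       [ 0.01483128, -0.66567589, -0.74609359,  0.92279354],
       [ 0.        ,  0.        ,  0.        ,  1.        ]])}
```

View pics/scene0.png

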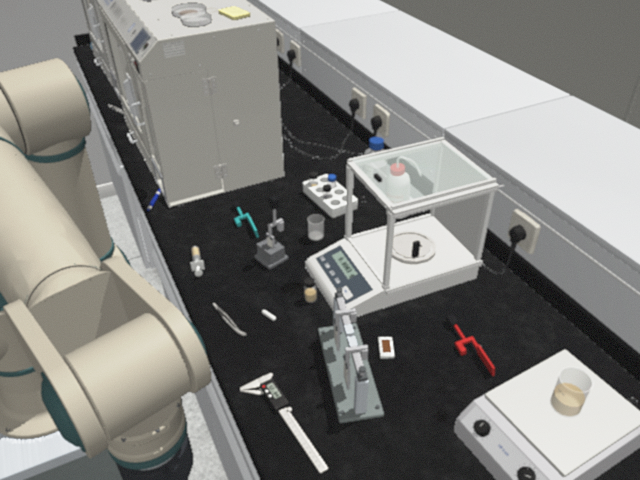

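View pics/side0.png

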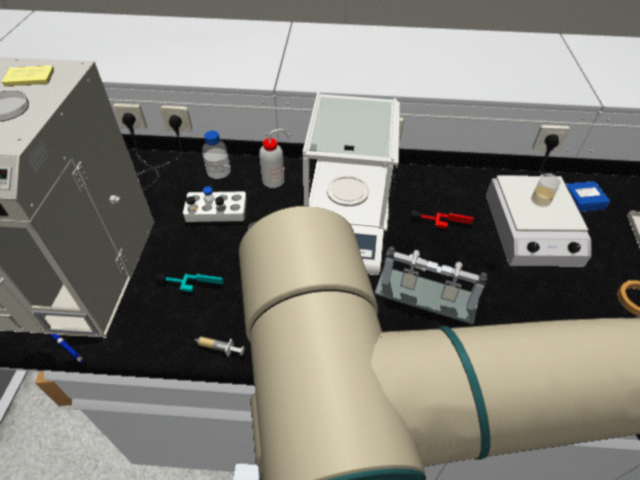

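Overview: the carrier in its block is at scene (272,235), the rack at (350,365) with the plates towards the robot. Enlarging both.

Run:
```python
import cv2, numpy as np
z=np.load("scene0.npz"); p=z["p"][:,:,::-1]
a=cv2.resize(p[195:275,245:305],None,fx=6,fy=6,interpolation=2)   # 360x480
b=cv2.resize(p[285:425,310:390],None,fx=4,fy=4,interpolation=2)   # 320x560
o=np.zeros((560,680,3),np.uint8); o[:480,:360]=a; o[:,360:]=b
cv2.imwrite("pics/crop0.png",o)
```

```text
(no output)
```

View pics/crop0.png

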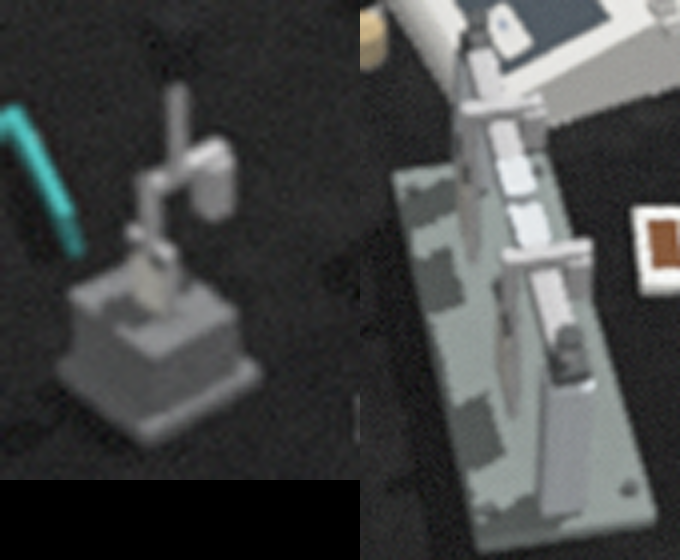

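The carrier's plate faces left and its counterweight faces right. The two neighbours hang plates left as well, with the white sleeve between them and its notch at crop (522,198).

```bash
cat > h.py <<'E'
import numpy as np
def ray(z,uv,h):
    K,T=z["mtx"],z["T"]; uv=np.atleast_2d(uv).astype(float)
    d=np.c_[(uv-K[:2,2])/K[0,0],np.ones(len(uv))]@T[:3,:3].T; o=T[:3,3]
    return o+d*((np.asarray(h)-o[2])/d[:,2])[:,None]
def cloud(z):
    K,T,d=z["mtx"],z["T"],z["d"]; v,u=np.mgrid[:480,:640]
    P=np.stack([(u-K[0,2])/K[0,0]*d,(v-K[1,2])/K[1,1]*d,d],-1)
    P=P@T[:3,:3].T+T[:3,3]; P[d==0]=np.nan; return P
E
python3 - <<'E'
from h import *; import cv2
np.set_printoptions(precision=4,suppress=True)
z=np.load("scene0.npz")
A=lambda x,y:(245+x/6-.4,195+y/6-.4); B=lambda x,y:(310+(x-360)/4-.4,285+y/4-.4)
print("base corners",ray(z,[B(392,172),B(655,518),B(478,548),B(545,152)],.01))
print("bar end/near sleeve mids, notch",ray(z,[B(485,80),B(552,310),B(522,198)],[.115]*3))
print("sleeve ends",ray(z,[B(508,152),B(537,247)],.1154))
print("nbr arms front/rear left, right",ray(z,[B(470,107),B(540,100),B(508,254),B(588,246)],.123))
print("stand top corners",ray(z,[A(70,293),A(155,357),A(238,312),A(145,250)],.043))
print("carrier arm top ends: front, rear",ray(z,[A(150,180),A(218,147)],.105))
print("post", ray(z,[A(177,85)],.147))
P=cloud(z)
def pts(u0,u1,v0,v1,l,h):
    q=P[v0:v1,u0:u1].reshape(-1,3); return q[(q[:,2]>l)&(q[:,2]<h)]
q=pts(315,380,290,420,.108,.119); print(len(q))
r=cv2.minAreaRect((q[:,:2]*1000).astype(np.float32)); print("bar",r,q.mean(0))
q=pts(250,295,205,270,.036,.048); print("stand top",len(q),cv2.minAreaRect((q[:,:2]*1000).astype(np.float32)))
q=pts(255,300,180,230,.15,.19); print("head",len(q),q.mean(0),q.min(0),q.max(0)) if len(q) else 0
q=pts(255,300,180,245,.09,.112); print("arm",len(q),cv2.minAreaRect((q[:,:2]*1000).astype(np.float32)),q.mean(0))
# tall stuff around
g=P.reshape(-1,3); m=(g[:,2]>.09)&(g[:,0]>.2)&(g[:,0]<.75)&(abs(g[:,1])<.5)
H=np.zeros((20,11))
for x,y,zz in g[m]: i=int((y+.5)/.05); j=int((x-.2)/.05); H[i,j]=max(H[i,j],zz)
print("height map rows y -.5.. cols x .2.."); print((H*100).round())
E
```

```text
base corners [[ 0.5472 -0.0988  0.01  ]
 [ 0.5605 -0.3486  0.01  ]
 [ 0.4796 -0.3263  0.01  ]
 [ 0.6279 -0.1229  0.01  ]]
bar end/near sleeve mids, notch [[ 0.5737 -0.1528  0.115 ]
 [ 0.5322 -0.2951  0.115 ]
 [ 0.5524 -0.2301  0.115 ]]
sleeve ends [[ 0.5604 -0.2014  0.1154]
 [ 0.5439 -0.26    0.1154]]
nbr arms front/rear left, right [[ 0.5546 -0.1731  0.123 ]
 [ 0.5873 -0.1842  0.123 ]
 [ 0.5267 -0.2635  0.123 ]
 [ 0.5615 -0.2757  0.123 ]]
stand top corners [[0.5226 0.1935 0.043 ]
 [0.538  0.1395 0.043 ]
 [0.5792 0.1507 0.043 ]
 [0.5611 0.2062 0.043 ]]
carrier arm top ends: front, rear [[0.5534 0.1715 0.105 ]
 [0.5863 0.1797 0.105 ]]
post [[0.5674 0.171  0.147 ]]
726
bar ((555.3994140625, -224.48126220703125), (223.6737060546875, 40.569488525390625), 73.5849380493164) [ 0.5511 -0.2317  0.1148]
stand top 258 ((549.0223388671875, 171.8623809814453), (47.877662658691406, 60.21010971069336), 17.00667953491211)
head 114 [0.5681 0.1741 0.1651] [0.5579 0.1634 0.1508] [0.5807 0.1881 0.177 ]
arm 91 ((567.7191162109375, 177.59371948242188), (41.64240264892578, 14.720941543579102), 9.9900188446
[... 306 characters left out ...]
  0.  0.  0.  0.  0. 12. 12.  0.  0.  0.]
 [ 0.  0.  0.  0.  0.  0. 12. 13.  0.  0.  0.]
 [ 0.  0.  0.  0.  0.  0.  0. 13.  0. 28. 29.]
 [ 0.  0.  0.  0.  0.  0.  0.  0.  0. 28. 29.]
 [61.  0.  0.  0.  0.  0.  0.  0.  0.  0. 30.]
 [62.  0.  0.  0.  0.  0.  0.  0.  0.  0. 29.]
 [25.  0.  0.  0.  0.  0.  0.  0.  0.  0. 29.]
 [ 0.  0.  0.  0.  0.  0.  0.  0.  0.  0.  0.]
 [ 0.  0.  0.  0.  0.  0. 11. 18.  0.  0.  0.]
 [ 0.  0.  0.  0.  0.  0.  0.  0.  0.  0.  0.]
 [ 0.  0.  0.  0.  0.  0.  0.  0.  0.  0.  0.]
 [ 0.  0.  0.  0.  0.  0.  0.  0.  0.  0.  0.]
 [ 0.  0.  0.  0.  0.  0.  0.  0.  0.  0.  0.]
 [ 0.  0.  0.  0.  0.  0.  0.  0.  0.  0.  0.]
 [ 0.  0.  0. 45. 47. 47. 47. 47. 47. 47. 47.]]
```

>>> servo_tool(
  rows=[
    [2,3.4,1.6,4.4],
    [2,3.4,1.6,4.4],
    [2,3.4,1.6,4.4],
    [2,3.4,1.6,4.4],
    [2,3.4,1.6,4.4],
  ],
  fingers=1,
)

```text
time_s: 0.72
tool_pos: [0.2679, -0.3263, 0.2835]
eef_rot: [-180.0, -0.0, 40.7]
wrist_force: [-0.1, -0.6, 0.3]
width: 1.002
```

>>> servo_tool(
  rows=[
    [2,3.4,0,4.4],
    [2,3.4,0,4.4],
    [2,3.4,0,4.4],
    [2,3.4,0,4.4],
    [2,3.4,0,4.4],
  ],
)

```text
time_s: 1.35
tool_pos: [0.3679, -0.1563, 0.283]
eef_rot: [-180.0, -0.0, 62.8]
wrist_force: [1.2, -0.6, 0.2]
width: 0.998
```

>>> servo_tool(
  rows=[
    [2,3.4,0,4.4],
    [2,3.4,0,4.4],
    [2,3.4,0,4.4],
    [2,3.4,0,4.4],
    [2,3.4,0,4.4],
  ],
)

```text
time_s: 1.98
tool_pos: [0.4679, 0.0137, 0.2829]
eef_rot: [-180.0, 0.0, 84.8]
wrist_force: [-0.7, -0.1, -0.1]
width: 0.998
```

>>> servo_tool(
  rows=[
    [2,3.3,0,4.4],
    [2,3.3,0,4.4],
    [1.6,3.2,0,4.4],
    [1.4,3.2,0,4.4],
    [0,0,0,0],
  ],
)

```text
time_s: 2.6
tool_pos: [0.5376, 0.1442, 0.2819]
eef_rot: [-179.9, -0.0, 102.4]
wrist_force: [0.2, -0.8, -0.7]
width: 1.0
```

Run:
```python
from plant import r, vision
import cv2, numpy as np
from scipy.spatial.transform import Rotation as R
s=r.sense(); p,d=vision.read_camera("wrist"); c=vision.camera_params("wrist")
T=np.eye(4); T[:3,:3]=R.from_euler("xyz",s["eef_rot"],degrees=True).as_matrix(); T[:3,3]=s["tool_pos"]
T=T@c["hand_eye"]; print(s["time_s"],s["tool_pos"],s["eef_rot"],s["joint_pos"]); print(c["mtx"],T)
cv2.imwrite("pics/w1.png",p[:,:,::-1]); np.savez("w1.npz",p=p,d=d,mtx=c["mtx"],T=T)
```

```text
2.6 [0.53763085 0.14417533 0.28193853] [-1.79872849e+02 -1.72215965e-02  1.02388563e+02] [ 1.12025444e+01  8.10269672e+00  6.59127085e+01  1.51823889e-02
  1.06112075e+02 -1.18184089e+00]
[[350.29101877   0.         320.5129423 ]
 [  0.         350.29101877 239.16749061]
 [  0.           0.           1.        ]] [[ 0.97658113  0.20754817  0.05668376  0.52282121]
 [ 0.2151361  -0.93908338 -0.26802771  0.21210259]
 [-0.00239789  0.27394553 -0.96174222  0.45217263]
 [ 0.          0.          0.          1.        ]]
```

View pics/w1.png

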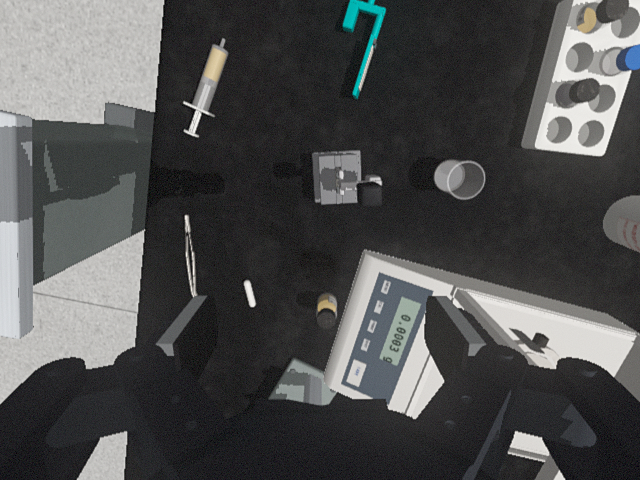

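The wrist view shows the black handle block at about (371,192), with the slot block behind it at (337,178).

Run:
```python
from h import *; import cv2
np.set_printoptions(precision=4,suppress=True)
z=np.load("w1.npz"); P=cloud(z)
def box(l,h):
    q=P[140:215,300:400].reshape(-1,3); q=q[(q[:,2]>l)&(q[:,2]<h)]
    print(l,h,len(q),q.mean(0),np.median(q,0),cv2.minAreaRect((q[:,:2]*1000).astype(np.float32)))
box(.165,.19); box(.13,.165); box(.085,.112); box(.036,.048)
print(ray(z,[(371,192)],.175), ray(z,[(337,178)],.043))
v,u=np.where((P[...,2]>.165)&(P[...,2]<.19)); print(u.min(),u.max(),v.min(),v.max())
im=cv2.resize(z["p"][140:215,300:400,::-1],None,fx=7,fy=7,interpolation=2); cv2.imwrite("pics/w1c.png",cv2.convertScaleAbs(im,alpha=1.8,beta=20))
```

```text
0.165 0.19 521 [0.5706 0.1785 0.1729] [0.5705 0.1786 0.1734] ((571.2660522460938, 177.82965087890625), (18.29851531982422, 18.483863830566406), 14.741040229797363)
0.13 0.165 91 [0.5649 0.1814 0.1572] [0.5633 0.1837 0.1581] ((566.0057373046875, 180.9195098876953), (22.868337631225586, 11.203384399414062), 59.097816467285156)
0.085 0.112 259 [0.5671 0.1789 0.1013] [0.5634 0.1774 0.1032] ((569.7083740234375, 178.917724609375), (41.34202194213867, 8.95264720916748), 21.20529556274414)
0.036 0.048 1516 [0.5494 0.1736 0.0426] [0.5476 0.1758 0.0426] ((551.150634765625, 172.188720703125), (43.65556335449219, 56.069637298583984), 15.54603099822998)
[[0.5698 0.1814 0.175 ]] [[0.5497 0.174  0.043 ]]
359 549 184 353
```

View pics/w1c.png

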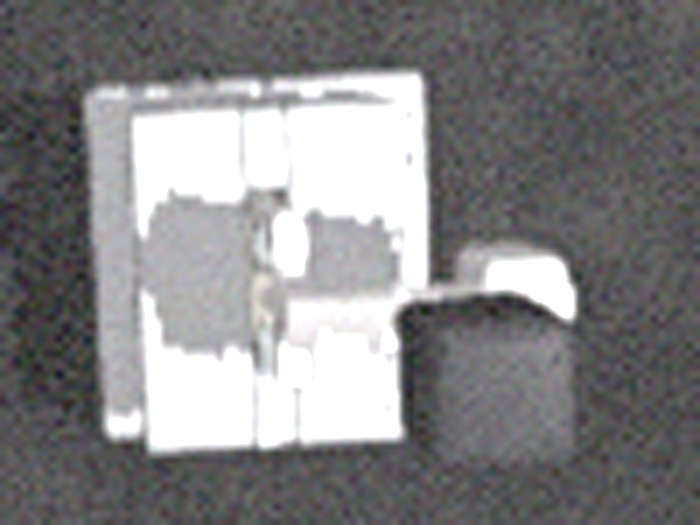

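Head centre is about (0.571, 0.178) at yaw 15°. Moving over it, then down.

>>> servo_tool(
  rows=[
    [1.7,1.7,0,1.4],
    [1.65,1.65,0,1.4],
    [0,0,-4,0],
    [0,0,-4,0],
    [0,0,-3,0],
  ],
)

```text
time_s: 3.28
tool_pos: [0.5704, 0.1747, 0.1713]
eef_rot: [-179.9, 0.0, 104.9]
wrist_force: [-0.4, 0.3, 0.4]
width: 1.001
```

>>> servo_tool(
  rows=[
    [0,0,-2.5,0],
    [0,0,-0.4,0],
    [0,0,0,0],
  ],
)

```text
time_s: 3.65
tool_pos: [0.5713, 0.1754, 0.1453]
eef_rot: [179.9, 0.0, 105.0]
wrist_force: [0.8, 0.7, -0.5]
width: 0.999
```

>>> servo_tool(
  rows=[
    [0,0,0,0],
    [0,0,0,0],
    [0,0,0,0],
    [0,0,0,0],
    [0,0,0,0],
  ],
  fingers=0,
  newtons=35,
)

```text
time_s: 4.28
tool_pos: [0.5712, 0.176, 0.1447]
eef_rot: [180.0, 0.0, 105.0]
wrist_force: [-0.1, 0.2, 2.2]
width: 0.184
```

>>> servo_tool(
  rows=[
    [0,0,0,0],
    [0,0,0,0],
    [0,0,0,0],
    [0,0,0,0],
    [0,0,0,0],
  ],
)

```text
time_s: 4.9
tool_pos: [0.5712, 0.176, 0.1446]
eef_rot: [180.0, 0.0, 105.0]
wrist_force: [1.1, 0.3, 4.4]
width: 0.184
```

>>> servo_tool(
  rows=[
    [0,0,0.5,0],
    [0,0,1,0],
    [0,0,1,0],
    [0,0,1,0],
    [0,0,1.5,0],
  ],
)

```text
time_s: 5.52
tool_pos: [0.5709, 0.1759, 0.1949]
eef_rot: [-180.0, 0.0, 105.0]
wrist_force: [0.6, 0.4, -1.4]
width: 0.184
```

>>> servo_tool(
  rows=[
    [0,0,2.5,0],
    [0,0,2.5,0],
    [0,0,2,0],
    [0,0,1,0],
    [0,0,0,0],
  ],
)

```text
time_s: 6.15
tool_pos: [0.5713, 0.176, 0.2751]
eef_rot: [179.9, 0.0, 105.0]
wrist_force: [0.4, -0.2, -1.8]
width: 0.182
```

```bash
cat > look.py <<'E'
from plant import r, vision
import cv2, numpy as np, sys
from scipy.spatial.transform import Rotation as R
def wrist(n):
    s=r.sense(); p,d=vision.read_camera("wrist"); c=vision.camera_params("wrist")
    T=np.eye(4); T[:3,:3]=R.from_euler("xyz",s["eef_rot"],degrees=True).as_matrix(); T[:3,3]=s["tool_pos"]
    T=T@c["hand_eye"]; np.savez(n+".npz",p=p,d=d,mtx=c["mtx"],T=T,tcp=s["tool_pos"],rot=s["eef_rot"]); return s,p,d
def fixed(n,cam):
    p,d=vision.read_camera(cam); np.savez(n+".npz",p=p,d=d,**vision.camera_params(cam)); return p,d
E
python3 - <<'E'
from look import *
s,p,d=wrist("w2"); print(s["time_s"],s["tool_pos"],s["wrist_force"],s["width"])
q,_=fixed("s2","scene")
o=np.zeros((480,800,3),np.uint8); o[:,:400]=cv2.resize(q[150:270,220:320],(400,480)); o[:300,400:]=cv2.resize(p,(400,300))
o[300:,400:]=cv2.resize(q[270:420,240:573],(400,180))
cv2.imwrite("pics/w2.png",o[:,:,::-1])
E
```

```text
6.15 [0.57126779 0.17598016 0.27506865] [ 0.37190308 -0.19281244 -1.8340556 ] 0.18153134274435442
```

View pics/w2.png

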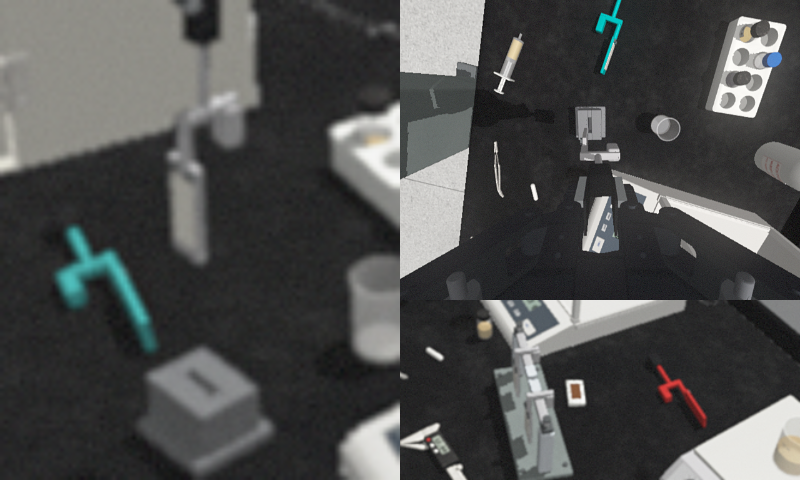

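Carrier is lifted clear and hangs upright, plate still on the -x side. Measuring where it sits in the grip.

Run:
```python
from h import *; import cv2
np.set_printoptions(precision=4,suppress=True)
z=np.load("w2.npz"); P=cloud(z); t=z["tcp"]; a=np.deg2rad(15.0)
Rt=np.array([[np.cos(a),np.sin(a)],[-np.sin(a),np.cos(a)]])
q=P.reshape(-1,3); q=q[np.isfinite(q[:,0])]; c=np.c_[(q[:,:2]-t[:2])@Rt.T,q[:,2]-t[2]]*1000  # carrier-axes rel TCP, mm
c=c[(abs(c[:,0])<32)&(abs(c[:,1])<25)&(c[:,2]<-15)&(c[:,2]>-140)]
for l in range(-140,-14,6):
    k=c[(c[:,2]>=l)&(c[:,2]<l+6)]
    if len(k)>3: print(l,len(k),"x",np.percentile(k[:,0],[2,50,98]),"y",np.percentile(k[:,1],[2,50,98]))
z=np.load("scene0.npz"); P=cloud(z).reshape(-1,3); m=(P[:,2]>.05)&(P[:,2]<.5)&(P[:,0]>.56)&(P[:,0]<.72)&(P[:,1]>-.2)&(P[:,1]<.12)
for y in np.arange(-.2,.12,.04):
    k=P[m&(P[:,1]>y)&(P[:,1]<y+.04)]; 
    if len(k): print("obst y",round(y,2),"xmin",k[:,0].min(),"xmin high",k[k[:,2]>.15,0].min() if (k[:,2]>.15).any() else None)
```

```text
-134 14 x [-22.9031 -18.5556 -18.2056] y [-9.7848  4.0131 14.742 ]
-128 6 x [-22.5594 -20.7201 -18.5801] y [13.9877 14.5111 14.6933]
-122 11 x [-22.195  -19.9601 -18.0593] y [13.7905 14.4045 14.6183]
-116 9 x [-23.2598 -20.1928 -17.6845] y [11.3293 14.0789 14.6696]
-110 17 x [-22.6682 -18.871  -17.3514] y [ 9.9708 14.3547 14.652 ]
-104 16 x [-21.8794 -17.5323 -17.1178] y [ 3.6066 11.6007 14.6699]
-98 17 x [-21.0789 -18.1557 -16.95  ] y [ 0.8949 14.4658 14.8388]
-92 9 x [-22.2492 -20.2498 -17.2179] y [11.6168 14.4038 14.8947]
-86 13 x [-21.3479 -18.9485 -16.7426] y [13.8202 14.605  14.8792]
-80 27 x [-23.2934 -19.4345 -15.066 ] y [ 3.0188 13.27   14.7719]
-74 157 x [-23.4384 -18.9337  14.8681] y [ 3.7414  9.0393 14.358 ]
-68 60 x [-21.3838   7.4502  16.9081] y [2.9635 7.9682 9.0419]
-62 71 x [-21.3193   7.5272  17.8617] y [2.8791 8.1826 8.9728]
-56 72 x [-20.5319   8.3626  17.6675] y [3.9416 8.3391 9.0028]
-50 235 x [-18.9123  10.3662  18.5239] y [-4.164   5.9133  9.0283]
-44 720 x [-20.4525   1.3561  18.4894] y [-1.6872  2.7553  5.9918]
-38 35 x [-6.0667 -2.9895  0.286 ] y [2.0867 4.7894 5.4695]
-32 33 x [-5.3497 -2.3382  0.6709] y [3.3508 4.8482 5.4662]
-26 39 x [-5.1941 -2.2774  0.777 ] y [3.3174 4.7445 5.5099]
-20 30 x [-5.0812 -2.2269  1.1713] y [3.388  4.732  5.4647]
obst y -0.2 xmin 0.5604847530059661 xmin high None
obst y -0.16 xmin 0.5658460576952971 xmin high 0.7002941287233644
obst y -0.12 xmin 0.5732380781678718 xmin high 0.6972057220230743
obst y -0.08 xmin 0.6220255885118119 xmin high 0.7009266447796242
obst y -0.04 xmin 0.5620207664379553 xmin high 0.7026802230949548
obst y 0.0 xmin 0.5629767408221076 xmin high 0.7049124229004552
obst y 0.04 xmin 0.624381690012924 xmin high 0.7063402475791173
obst y 0.08 xmin 0.6220750258658919 xmin high 0.7083857074877691
```

>>> servo_tool(
  rows=[
    [-0.7,-2,1,-3],
    [-0.7,-4,0.5,-3],
    [-0.6,-4,0.5,-3],
    [-0.5,-4,0,-3],
    [-0.5,-4,0,-3],
  ],
)

```text
time_s: 6.88
tool_pos: [0.5401, -0.0062, 0.2946]
eef_rot: [180.0, 0.0, 89.8]
wrist_force: [-0.0, -0.8, -0.8]
width: 0.18
```

>>> servo_tool(
  rows=[
    [0,-4,0,-3],
    [0,-4,0,-3],
    [0,-4,0,-3],
    [0.3,-2,0,-3],
    [0,0,0,-3],
  ],
)

```text
time_s: 7.5
tool_pos: [0.5437, -0.1456, 0.2941]
eef_rot: [-180.0, -0.0, 74.7]
wrist_force: [-0.3, 0.7, -1.2]
width: 0.184
```

Run:
```python
from look import *
s,p,d=wrist("w3"); print(s["time_s"],s["tool_pos"],s["eef_rot"])
cv2.imwrite("pics/w3.png",p[:,:,::-1])
```

```text
7.5 [ 0.5436685  -0.14564058  0.29409921] [-1.79966402e+02 -1.23801360e-04  7.46821656e+01]
```

View pics/w3.png

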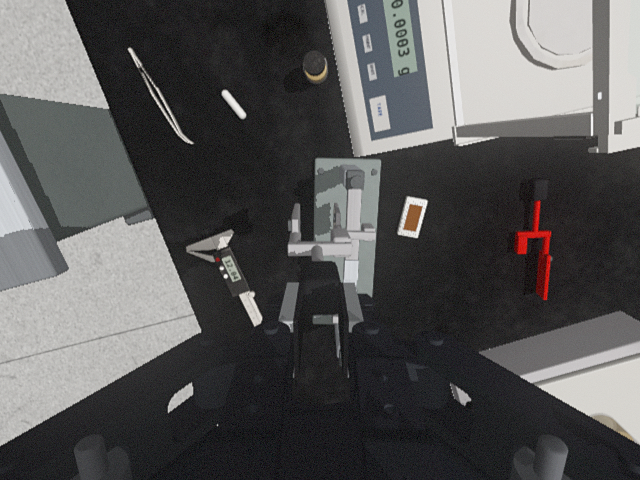

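Wrist view: held carrier at (330,245), bar running down from the far post (355,175), left neighbour arm at about (345,235) partly hidden, sleeve start at (352,270). Measuring bar and carrier together.

```bash
cat > meas.py <<'E'
from h import *
def meas(n, yaw):
    z=np.load(n+".npz"); P=cloud(z); t=z["tcp"]; a=np.deg2rad(yaw)
    Rt=np.array([[np.cos(a),np.sin(a)],[-np.sin(a),np.cos(a)]])
    q=P.reshape(-1,3); q=q[np.isfinite(q[:,0])]
    return np.c_[(q[:,:2]-t[:2])@Rt.T,q[:,2]-t[2]]*1000, t
E
python3 - <<'E'
from meas import *
np.set_printoptions(precision=1,suppress=True)
c,t=meas("w3",-16.0)
h=c[:,2]+t[2]*1000
print("bar band")
for y in range(-180,30,6):
    k=c[(h>111)&(h<117.5)&(c[:,1]>=y)&(c[:,1]<y+6)&(abs(c[:,0])<50)]
    if len(k)>8: print(y,len(k),np.percentile(k[:,0],[3,50,97]),np.median(k[:,2])+t[2]*1000)
print("nbr arm tops")
k=c[(h>119.5)&(h<126)&(abs(c[:,0])<60)&(c[:,1]>-170)&(c[:,1]<20)]
for y in range(-170,20,3):
    j=k[(k[:,1]>=y)&(k[:,1]<y+3)]
    if len(j)>4: print(y,len(j),np.percentile(j[:,0],[3,50,97]))
print("base edges"); 
for y in range(-100,60,20):
    k=c[(h>4)&(h<16)&(c[:,1]>=y)&(c[:,1]<y+20)&(abs(c[:,0])<90)]
    if len(k)>8: print(y,len(k),np.percentile(k[:,0],[1,99]))
c,t=meas("w3",-15.3)
print("carrier")
for l in range(-140,-14,8):
    k=c[(c[:,2]>=l)&(c[:,2]<l+8)&(abs(c[:,0])<32)&(abs(c[:,1])<22)]
    if len(k)>3: print(l,len(k),"x",np.percentile(k[:,0],[2,50,98]),"y",np.percentile(k[:,1],[2,50,98]))
E
```

```text
bar band
-180 16 [23.2 24.3 25.5] 114.57466699603901
-78 46 [25.7 32.3 39.6] 115.03759167448777
-72 75 [25.6 33.  39.5] 115.00853127562749
-66 73 [25.5 32.7 39.3] 114.91616712338893
-60 80 [25.2 32.6 40. ] 114.9430496642774
-54 65 [26.1 33.5 38.8] 114.52432201395226
-48 36 [32.4 36.4 39.7] 114.58217582866786
-42 39 [33.  36.1 39.4] 114.35836392880344
-36 44 [31.7 35.8 42.6] 114.99252601542491
-24 39 [27.1 33.4 44.3] 114.56992008659213
-18 86 [26.1 34.1 47.7] 114.64140453413768
-12 80 [26.7 32.9 39.1] 114.75410317141359
-6 83 [26.6 32.8 39.9] 114.56034806193699
0 76 [26.4 32.5 39.6] 114.72866664834436
6 81 [26.3 33.2 39.2] 114.525525584885
12 82 [26.5 33.  39.1] 114.57877578417799
18 86 [25.8 32.9 40.8] 114.46809888762968
24 37 [24.7 27.6 41.6] 114.30437224639147
nbr arm tops
-122 12 [13.7 16.4 19.1]
-119 16 [14.6 16.8 19. ]
-116 8 [14.6 17.4 18.9]
-29 44 [31.3 42.  53.8]
-26 75 [29.8 42.  54.8]
-23 88 [28.7 41.9 54.1]
-20 5 [30.1 39.  48.6]
base edges
-100 367 [ 5.4 74.5]
-80 247 [-8.5 74.6]
-60 297 [-8.6 74.8]
-40 593 [-8.7 74.5]
-20 715 [-8.9 74.5]
0 719 [-9.1 74.8]
20 701 [-9.1 74.9]
40 345 [-8.  74.3]
carrier
-132 13 x [-23.  -20.4 -18.5] y [-8.2 15.3 15.5]
-124 13 x [-22.7 -20.1 -18.2] y [14.6 15.4 15.6]
-116 15 x [-23.2 -19.6 -17.7] y [12.1 15.1 15.4]
-108 20 x [-22.7 -17.7 -17.3] y [ 5.9 11.5 15.4]
-100 22 x [-21.6 -18.6 -17.1] y [ 1.4 15.1 15.6]
-92 18 x [-22.7 -19.6 -17.1] y [11.7 15.1 15.5]
-84 21 x [-22.4 -18.9 -15.5] y [ 3.7 14.9 15.3]
-76 162 x [-23.6 -19.1 -14.9] y [ 3.6 10.  15.3]
-68 87 x [-21.4   8.3  17.4] y [3.3 8.8 9.5]
-60 100 x [-21.2   7.7  17.9] y [3.4 8.5 9.5]
-52 240 x [-19.2  10.5  18.6] y [-4.6  6.4  9.4]
-44 747 x [-20.4   1.3  18.4] y [-1.5  3.2  6.3]
-36 51 x [-6.1 -3.   0.6] y [2.2 5.  5.8]
-28 45 x [-5.2 -2.3  1.2] y [3.2 5.  5.7]
-20 47 x [-5.1 -2.2  0.6] y [3.4 5.1 5.7]
```

>>> servo_tool(
  rows=[
    [0.7,-3,0,-0.4],
    [0.7,-3.2,0,-0.3],
    [0,-2,-1,0],
    [0,0,-2,0],
    [0,0,0,0],
  ],
)

```text
time_s: 8.18
tool_pos: [0.5572, -0.2256, 0.2619]
eef_rot: [-179.7, -0.1, 74.3]
wrist_force: [0.1, 0.8, -0.4]
width: 0.183
```

>>> servo_tool(
  rows=[
    [0,0,0,0],
    [0,0,0,0],
  ],
)

```text
time_s: 8.43
tool_pos: [0.5583, -0.2258, 0.2655]
eef_rot: [179.9, 0.0, 74.3]
wrist_force: [0.6, 0.6, 0.1]
width: 0.182
```

```bash
cat > chk.py <<'E'
from look import *; from meas import *
import sys; n=sys.argv[1]
np.set_printoptions(precision=1,suppress=True)
s,p,d=wrist(n); print(s["time_s"],s["tool_pos"]*1000,s["eef_rot"],s["wrist_force"])
c,t=meas(n,-16.0); h=c[:,2]+t[2]*1000
print("bar")
for y in range(-100,110,5):
    k=c[(h>112)&(h<117.5)&(c[:,1]>=y)&(c[:,1]<y+5)&(abs(c[:,0])<30)]
    if len(k)>8: print(y,len(k),np.percentile(k[:,0],[3,50,97]))
k=c[(h>119.5)&(h<126)&(abs(c[:,0])<40)&(c[:,1]<70)&(abs(c[:,1])>25)]
for g in (k[k[:,1]>0],k[k[:,1]<0]):
    if len(g)>5: print("nbr",len(g),"y",np.percentile(g[:,1],[3,50,97]),"x",np.percentile(g[:,0],[3,50,97]))
print("carrier")
for l in range(-140,-14,8):
    k=c[(c[:,2]>=l)&(c[:,2]<l+8)&(abs(c[:,0])<32)&(abs(c[:,1])<22)&(h>118)]
    if len(k)>3: print(l,len(k),"x",np.percentile(k[:,0],[2,50,98]),"y",np.percentile(k[:,1],[2,50,98]))
cv2.imwrite(f"pics/{n}.png",cv2.resize(p[100:340,200:500],(750,600))[:,:,::-1])
E
python3 chk.py w4
```

```text
8.425 [ 558.3 -225.8  265.5] [179.9   0.   74.3] [0.6 0.6 0.1]
bar
-45 40 [-20.3  -8.9  17.9]
-25 69 [-10.8  -3.2   3.5]
-20 79 [-10.8  -4.1   3.4]
-15 50 [-10.3  -3.7   3. ]
-5 44 [-10.5  -2.8   3.3]
0 80 [-10.8  -4.2   3.3]
5 93 [-10.7  -3.3   3.2]
10 82 [-10.7  -3.8   3.2]
15 86 [-10.7  -4.2   3.1]
20 75 [-9.8 -3.3  3.1]
25 75 [-9.8 -3.4  3. ]
30 90 [-9.8 -3.4  3. ]
35 80 [-9.8 -3.4  2.9]
40 90 [-9.7 -2.5 16.6]
50 47 [-17.5  -3.5  15.3]
55 103 [-9.7 -1.7 14.4]
60 96 [-9.7 -3.1  3.6]
65 96 [-9.7 -3.1  3.5]
70 96 [-9.7 -3.1  3.5]
75 96 [-9.7 -3.1  3.4]
80 95 [-9.7 -2.7  3.4]
85 96 [-9.7 -3.2  3.3]
90 101 [-9.7 -2.8  3.3]
95 112 [-11.4  -2.8   5.8]
100 47 [-11.4   2.3   5.8]
105 44 [-11.4   3.1   5.7]
nbr 437 y [45.1 49.3 52.8] x [-20.    0.1  17.6]
nbr 92 y [-49.5 -43.9 -42. ] x [-22.1 -16.4  17.9]
carrier
-140 4 x [-18.9 -18.3 -18.2] y [-10.3  -8.1  12.5]
-132 13 x [-22.9 -20.6 -18.3] y [-3.8 14.2 14.3]
-124 11 x [-22.1 -20.1 -18.1] y [13.3 14.1 14.3]
-116 16 x [-23.  -19.7 -17.6] y [11.2 14.2 14.4]
-108 23 x [-22.5 -17.9 -17.2] y [ 5.  11.3 14.5]
-100 19 x [-21.5 -18.1 -17. ] y [ 0.3 14.1 14.4]
-92 17 x [-22.6 -19.5 -17. ] y [10.7 14.  14.4]
-84 21 x [-23.1 -18.6 -16.1] y [ 4.2 14.1 14.5]
-76 175 x [-23.5 -18.9  13.2] y [ 2.3  8.7 14.3]
-68 87 x [-21.5   7.8  17.4] y [2.3 8.2 8.9]
-60 99 x [-21.1   7.5  17.8] y [2.9 8.1 8.9]
-52 254 x [-19.4  10.4  18.4] y [-4.2  5.9  9. ]
-44 732 x [-20.6   0.7  18.5] y [-1.9  2.7  5.8]
-36 47 x [-6.  -2.9  0.7] y [1.9 4.6 5.4]
-28 49 x [-5.2 -2.8  0.7] y [2.8 4.6 5.3]
-20 49 x [-5.  -2.2  1.2] y [3.3 4.8 5.4]
```

View pics/w4.png

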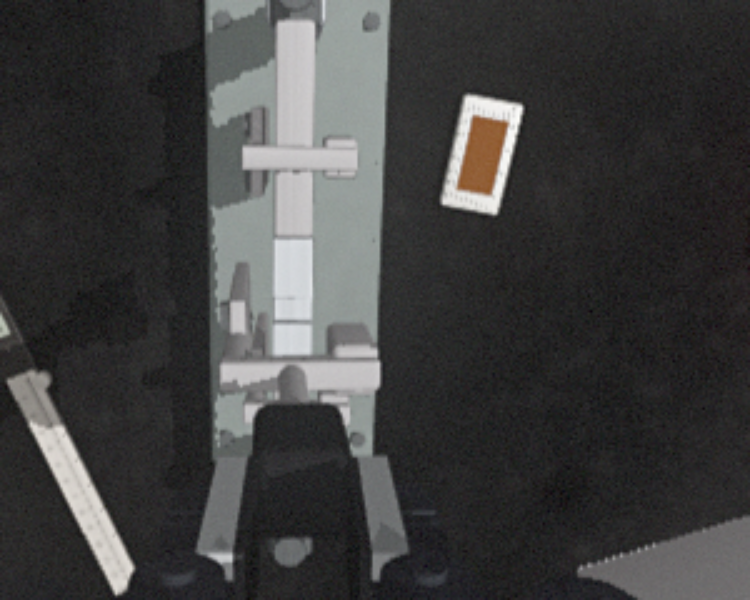

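The sleeve and its notch are clearly visible (crop y 298–322), putting the notch 7 mm towards -y of the TCP. The hook is centred across the bar within 0.5 mm. I'll descend 4 mm short of the notch, then slide.

>>> servo_tool(
  rows=[
    [-0.14,-0.48,0,0],
    [0,0,-2,0],
    [0,0,-2.5,0],
    [0,0,-2.5,0],
    [0,0,-2,0],
  ],
)

```text
time_s: 9.1
tool_pos: [0.5564, -0.2311, 0.1733]
eef_rot: [-180.0, -0.0, 74.3]
wrist_force: [-0.2, 0.3, -1.4]
width: 0.178
```

>>> servo_tool(
  rows=[
    [0,0,0,0],
    [0,0,0,0],
    [0,0,0,0],
  ],
)

```text
time_s: 9.48
tool_pos: [0.5572, -0.2312, 0.1758]
eef_rot: [179.9, 0.0, 74.3]
wrist_force: [-0.2, 0.2, -0.8]
width: 0.187
```

>>> servo_tool(
  rows=[
    [0,0,-0.3,0],
    [0,0,-0.2,0],
    [0,0,0,0],
    [0,0,0,0],
  ],
)

```text
time_s: 9.98
tool_pos: [0.5567, -0.2309, 0.1693]
eef_rot: [180.0, 0.0, 74.3]
wrist_force: [-0.4, 0.3, -1.4]
width: 0.183
```

>>> servo_tool(
  rows=[
    [0,0,-0.2,0],
    [0,0,-0.1,0],
    [0,0,0,0],
    [0,0,0,0],
  ],
)

```text
time_s: 10.48
tool_pos: [0.5567, -0.2309, 0.1664]
eef_rot: [180.0, 0.0, 74.3]
wrist_force: [1.0, -0.8, -0.9]
width: 0.182
```

>>> servo_tool(
  rows=[
    [0,0,-0.1,0],
    [0,0,-0.1,0],
    [0,0,0,0],
    [0,0,0,0],
  ],
)

```text
time_s: 10.98
tool_pos: [0.5567, -0.2308, 0.1643]
eef_rot: [180.0, -0.0, 74.3]
wrist_force: [0.2, 0.2, -0.8]
width: 0.186
```

>>> servo_tool(
  rows=[
    [0,0,-0.1,0],
    [0,0,0,0],
    [0,0,0,0],
  ],
)

```text
time_s: 11.35
tool_pos: [0.5568, -0.231, 0.1637]
eef_rot: [180.0, 0.0, 74.3]
wrist_force: [-0.3, 0.0, 1.4]
width: 0.181
```

>>> servo_tool(
  rows=[
    [0,0,-0.1,0],
    [0,0,0,0],
    [0,0,0,0],
  ],
)

```text
time_s: 11.72
tool_pos: [0.5567, -0.2309, 0.1624]
eef_rot: [180.0, 0.0, 74.3]
wrist_force: [-0.0, -0.7, 2.1]
width: 0.18
```

>>> servo_tool(
  rows=[
    [-0.03,-0.1,0,0],
    [-0.03,-0.1,0,0],
    [0,0,0,0],
    [0,0,0,0],
  ],
)

```text
time_s: 12.22
tool_pos: [0.5561, -0.2328, 0.1623]
eef_rot: [180.0, -0.0, 74.3]
wrist_force: [1.1, 1.1, 3.1]
width: 0.178
```

>>> servo_tool(
  rows=[
    [-0.03,-0.1,0,0],
    [0,0,0,0],
    [0,0,0,0],
  ],
)

```text
time_s: 12.6
tool_pos: [0.5558, -0.2338, 0.1623]
eef_rot: [180.0, -0.0, 74.3]
wrist_force: [-0.2, 0.2, 1.5]
width: 0.184
```

>>> servo_tool(
  rows=[
    [-0.02,-0.05,0,0],
    [0,0,0,0],
    [0,0,0,0],
  ],
)

```text
time_s: 12.98
tool_pos: [0.5556, -0.2344, 0.1623]
eef_rot: [180.0, -0.0, 74.3]
wrist_force: [0.5, 0.3, 1.8]
width: 0.182
```

>>> servo_tool(
  rows=[
    [-0.01,-0.05,0,0],
    [0,0,0,0],
    [0,0,0,0],
  ],
)

```text
time_s: 13.35
tool_pos: [0.5555, -0.2349, 0.1623]
eef_rot: [180.0, -0.0, 74.3]
wrist_force: [1.0, 0.8, 1.8]
width: 0.183
```

>>> servo_tool(
  rows=[
    [-0.02,-0.05,0,0],
    [0,0,0,0],
    [0,0,0,0],
  ],
)

```text
time_s: 13.72
tool_pos: [0.5553, -0.2353, 0.1623]
eef_rot: [180.0, -0.0, 74.3]
wrist_force: [0.3, 1.2, 2.5]
width: 0.183
```

>>> servo_tool(
  rows=[
    [-0.02,-0.05,0,0],
    [0,0,0,0],
    [0,0,0,0],
  ],
)

```text
time_s: 14.1
tool_pos: [0.5551, -0.2359, 0.1624]
eef_rot: [180.0, -0.0, 74.3]
wrist_force: [0.2, 0.7, 2.7]
width: 0.183
```

>>> servo_tool(
  rows=[
    [-0.01,-0.05,0,0],
    [0,0,0,0],
    [0,0,0,0],
  ],
)

```text
time_s: 14.48
tool_pos: [0.555, -0.2363, 0.1623]
eef_rot: [180.0, -0.0, 74.3]
wrist_force: [0.3, 0.7, 1.6]
width: 0.178
```

>>> servo_tool(
  rows=[
    [-0.01,-0.05,0,0],
    [0,0,0,0],
    [0,0,0,0],
  ],
)

```text
time_s: 14.85
tool_pos: [0.5549, -0.2369, 0.1623]
eef_rot: [180.0, -0.0, 74.3]
wrist_force: [-0.2, 1.2, 1.8]
width: 0.182
```

>>> servo_tool(
  rows=[
    [-0.02,-0.05,0,0],
    [0,0,0,0],
    [0,0,0,0],
  ],
)

```text
time_s: 15.22
tool_pos: [0.5547, -0.2374, 0.1623]
eef_rot: [180.0, 0.0, 74.3]
wrist_force: [0.7, 0.5, 0.7]
width: 0.182
```

Run:
```python
from look import *
import time
s,p,d=wrist("w5"); F=[s["wrist_force"]]
for i in range(5): s,p,d=wrist("w5"); F.append(s["wrist_force"])
print(np.mean(F,0),np.std(F,0),s["tool_pos"],s["time_s"])
cv2.imwrite("pics/w5.png",cv2.resize(p[140:300,240:440],(750,600),interpolation=cv2.INTER_CUBIC)[:,:,::-1])
```

```text
[0.8163825  0.89530983 1.81327254] [0.50543757 0.38403573 0.55827069] [ 0.55466075 -0.23737017  0.16232465] 15.475
```

View pics/w5.png

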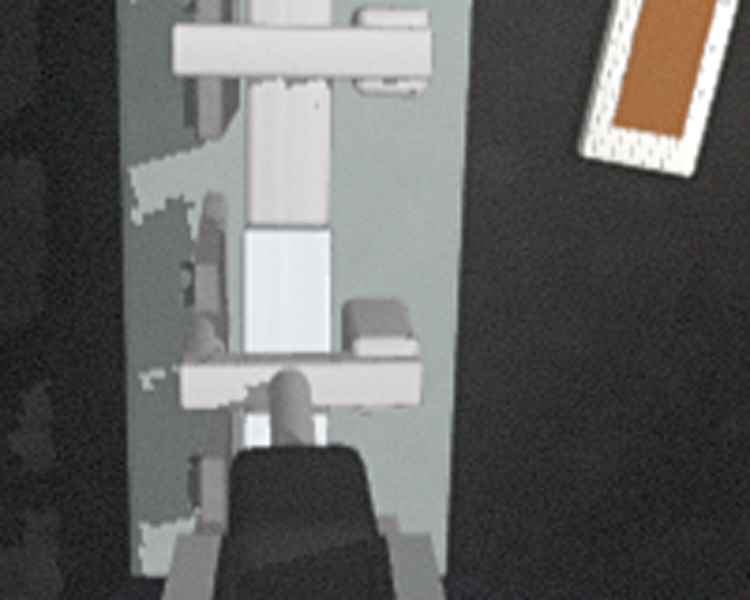

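Run:
```python
from meas import *
z=np.load("w5.npz"); t=z["tcp"]; a=np.deg2rad(-16)
f=lambda x,y:(240+x/3.75-.4,140+y/3.75-.4)
Q=ray(z,[f(287,228),f(287,353),f(287,364),f(287,408)],[.1145,.1145,.1225,.1225])
print(((Q[:,:2]-t[:2])@np.array([[np.cos(a),-np.sin(a)],[np.sin(a),np.cos(a)]]))*1000)
c,t=meas("w5",-16); h=c[:,2]+t[2]*1000
k=c[(abs(c[:,0]+3)<18)&(abs(c[:,1])<20)&(h>105)&(h<135)]
for y in np.arange(-14,32,2):
    j=k[(k[:,1]>=y)&(k[:,1]<y+2)]
    if len(j)>4: print(y,len(j),np.percentile(j[:,2]+t[2]*1000,[5,50,95]).round(1))
```

```text
[[-3.18012768 32.52484358]
 [-3.12417926 10.87068758]
 [-3.02843999 11.12990424]
 [-3.00867457  3.47993814]]
-6 32 [112.7 114.1 115.2]
-4 30 [113.3 114.3 115.3]
-2 44 [110.2 113.5 115.2]
0 11 [115.7 116.2 118. ]
2 54 [118.6 121.3 122.9]
4 141 [120.6 121.8 122.9]
6 141 [120.9 122.  127.3]
8 221 [120.9 122.4 132.3]
10 351 [108.7 118.4 122.5]
12 125 [113.  114.6 118.2]
14 127 [106.5 113.8 115.9]
16 72 [113.2 114.4 115.2]
18 72 [113.3 114.1 115.1]
```

The hook stuck on the sleeve and the carrier pivoted about 0.08 rad in the pads instead of sliding. I'll drag back to right it, lift a little, grip firmer and set it straight over the notch.

>>> servo_tool(
  rows=[
    [0.04,0.14,0,0],
    [0.04,0.14,0,0],
    [0.04,0.15,0,0],
    [0,0,0,0],
    [0,0,0,0],
  ],
)

```text
time_s: 16.15
tool_pos: [0.5558, -0.2331, 0.1624]
eef_rot: [180.0, 0.0, 74.3]
wrist_force: [-0.7, 1.1, 1.6]
width: 0.182
```

>>> servo_tool(
  rows=[
    [0,0,0.2,0],
    [0,0,0.2,0],
    [0,0,0,0],
    [0,0,0,0],
  ],
  newtons=90,
)

```text
time_s: 16.65
tool_pos: [0.5557, -0.233, 0.166]
eef_rot: [-180.0, -0.0, 74.3]
wrist_force: [0.4, -0.4, -0.9]
width: 0.133
```

```bash
cat > arm.py <<'E'
from look import *; from meas import *
import sys; n=sys.argv[1]
s,p,d=wrist(n); print(s["time_s"],s["tool_pos"]*1000,s["wrist_force"],s["width"])
c,t=meas(n,-16); h=c[:,2]+t[2]*1000
k=c[(abs(c[:,0]+3)<20)&(abs(c[:,1])<32)&(h>100)&(h<140)]
A=k[(abs(k[:,0]-3)<7)&(abs(k[:,1]-4)<14)]; H=A[:,2]+t[2]*1000; top=np.percentile(H[H<t[2]*1000-37],90)
a=A[(abs(H-top)<2.0)]; print("arm top",top,"y",np.percentile(a[:,1],[2,98]))
a=k[abs(k[:,2]+t[2]*1000-top)<2]; print("arm x",np.percentile(a[:,0],[2,98]))
# colour: sleeve white end
w=[]
z=np.load(n+".npz"); g=z["p"].min(2).astype(float); P=cloud(z)
# profile of brightness along bar axis
q=P.reshape(-1,3); gg=g.ravel(); ok=np.isfinite(q[:,0]); q=q[ok]; gg=gg[ok]
hh=c[:,2]+t[2]*1000
for y in np.arange(-16,40,1.5):
    m=(abs(c[:,0]+3)<6)&(c[:,1]>=y)&(c[:,1]<y+1.5)&(hh>103)&(hh<117)
    if m.sum()>5: print(y,m.sum(),gg[m].mean().round(),np.median(hh[m]).round(1))
cv2.imwrite(f"pics/{n}.png",cv2.resize(p[140:300,240:440],(750,600),interpolation=cv2.INTER_CUBIC)[:,:,::-1])
E
python3 arm.py w6
```

```text
16.65 [ 555.70292125 -233.03636767  165.95244307] [ 0.38855607 -0.42621321 -0.86140463] 0.13333622084986216
arm top 124.99635411270354 y [-1.52226519  5.8019166 ]
arm x [-20.81265824  15.92157979]
-8.5 15 215.0 114.8
-7.0 11 226.0 115.3
2.0 18 160.0 106.5
5.0 28 217.0 114.8
6.5 41 227.0 115.0
8.0 38 227.0 115.1
9.5 37 227.0 115.2
11.0 39 227.0 114.9
12.5 46 227.0 115.1
14.0 39 228.0 115.0
15.5 40 227.0 114.9
17.0 36 228.0 115.3
18.5 46 227.0 115.2
20.0 38 228.0 114.9
21.5 38 228.0 114.8
23.0 46 228.0 115.0
24.5 40 228.0 115.0
26.0 52 217.0 114.5
27.5 32 170.0 114.1
29.0 44 207.0 114.7
30.5 36 210.0 114.8
32.0 44 210.0 114.3
33.5 46 210.0 114.9
35.0 38 211.0 114.6
36.5 51 210.0 114.8
38.0 41 211.0 114.8
39.5 41 211.0 114.3
```

>>> servo_tool(
  rows=[
    [-0.05,-0.18,0,0],
    [0,0,-0.2,0],
    [0,0,-0.2,0],
    [0,0,0,0],
    [0,0,0,0],
  ],
)

```text
time_s: 17.32
tool_pos: [0.5554, -0.2348, 0.1623]
eef_rot: [180.0, -0.0, 74.3]
wrist_force: [0.1, -0.3, -0.4]
width: 0.137
```

>>> servo_tool(
  rows=[
    [0,0,-0.1,0],
    [0,0,0,0],
    [0,0,0,0],
  ],
)

```text
time_s: 17.7
tool_pos: [0.5554, -0.2348, 0.1613]
eef_rot: [180.0, -0.0, 74.3]
wrist_force: [0.0, 0.2, -0.9]
width: 0.135
```

No contact at a height where the sleeve was felt before, so the arm is entering the notch. Continuing down 8 mm in total.

>>> servo_tool(
  rows=[
    [0,0,-0.1,0],
    [0,0,-0.1,0],
    [0,0,0,0],
    [0,0,0,0],
  ],
)

```text
time_s: 18.2
tool_pos: [0.5554, -0.2349, 0.1593]
eef_rot: [180.0, 0.0, 74.3]
wrist_force: [0.2, 0.5, -1.5]
width: 0.136
```

>>> servo_tool(
  rows=[
    [0,0,-0.1,0],
    [0,0,-0.1,0],
    [0,0,0,0],
    [0,0,0,0],
  ],
)

```text
time_s: 18.7
tool_pos: [0.5554, -0.2348, 0.1573]
eef_rot: [180.0, -0.0, 74.3]
wrist_force: [-0.4, -0.5, -0.8]
width: 0.138
```

>>> servo_tool(
  rows=[
    [0,0,-0.1,0],
    [0,0,0,0],
    [0,0,0,0],
  ],
)

```text
time_s: 19.08
tool_pos: [0.5554, -0.2349, 0.1563]
eef_rot: [180.0, -0.0, 74.3]
wrist_force: [0.1, 0.1, -0.4]
width: 0.135
```

>>> servo_tool(
  rows=[
    [0,0,-0.05,0],
    [0,0,0,0],
    [0,0,0,0],
  ],
)

```text
time_s: 19.45
tool_pos: [0.5554, -0.2349, 0.1558]
eef_rot: [180.0, 0.0, 74.3]
wrist_force: [-0.5, -0.4, -1.3]
width: 0.136
```

>>> servo_tool(
  rows=[
    [0,0,-0.05,0],
    [0,0,0,0],
    [0,0,0,0],
  ],
)

```text
time_s: 19.82
tool_pos: [0.5555, -0.2349, 0.1557]
eef_rot: [180.0, 0.0, 74.3]
wrist_force: [1.3, 0.5, 2.1]
width: 0.133
```

```bash
python3 arm.py w7 | head -3
```

```text
19.825 [ 555.48197256 -234.93739878  155.65374473] [1.3123185  0.52062769 2.13354355] 0.13288160122319062
arm top 115.57322365275888 y [-3.68352701 17.57955274]
arm x [-19.96979607  13.96660451]
```

View pics/w7.png

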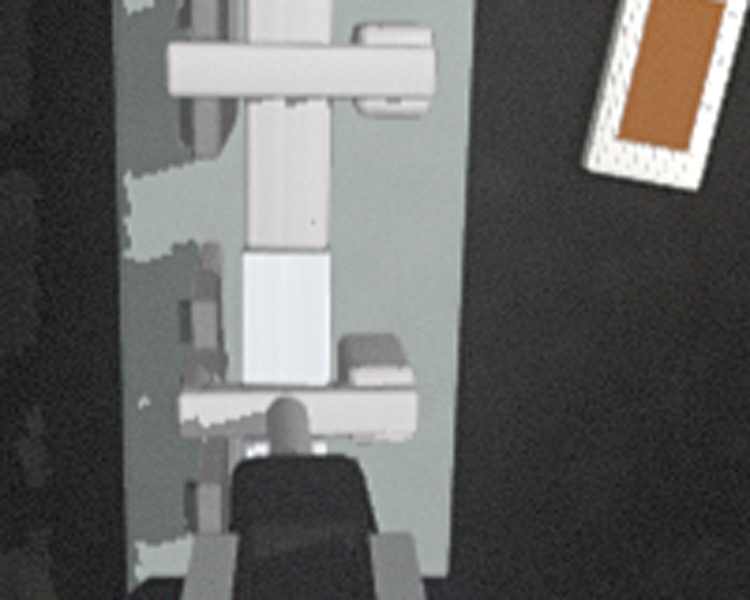

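The arm is flush with the sleeve and firm contact came at TCP z 0.1557, 8 mm below the earlier sleeve contact, so it's seated. Releasing gently.

>>> servo_tool(
  rows=[
    [0,0,0.05,0],
    [0,0,0,0],
  ],
  newtons=20,
)

```text
time_s: 20.12
tool_pos: [0.5553, -0.2349, 0.1557]
eef_rot: [-180.0, -0.0, 74.3]
wrist_force: [-0.6, 0.1, 1.6]
width: 0.136
```

>>> servo_tool(
  rows=[
    [0,0,0,0],
    [0,0,0,0],
    [0,0,0,0],
    [0,0,0,0],
  ],
  fingers=0.4,
)

```text
time_s: 20.62
tool_pos: [0.5554, -0.2348, 0.1558]
eef_rot: [180.0, 0.0, 74.3]
wrist_force: [0.0, -0.4, 0.8]
width: 0.402
```

>>> servo_tool(
  rows=[
    [0,0,0,0],
    [0,0,0,0],
    [0,0,0,0],
    [0,0,0,0],
  ],
  fingers=0.8,
)

```text
time_s: 21.12
tool_pos: [0.5554, -0.2349, 0.1558]
eef_rot: [180.0, 0.0, 74.3]
wrist_force: [-0.6, -0.5, -0.7]
width: 0.799
```

>>> servo_tool(
  rows=[
    [0,0,1,0],
    [0,0,2,0],
    [0,0,3,0],
    [0,0,3,0],
    [0,0,3,0],
  ],
)

```text
time_s: 21.75
tool_pos: [0.5553, -0.2349, 0.2778]
eef_rot: [179.9, 0.0, 74.3]
wrist_force: [-0.3, -1.3, 0.2]
width: 0.802
```

>>> servo_tool(
  rows=[
    [0,4,1,0],
    [0,4,0,0],
    [0,4,0,0],
    [0,0,0,0],
    [0,0,0,0],
  ],
)

```text
time_s: 22.38
tool_pos: [0.5554, -0.1152, 0.2864]
eef_rot: [180.0, 0.0, 74.3]
wrist_force: [-0.1, -0.6, -0.5]
width: 0.798
```

Run:
```python
from look import *; from h import *; import json
np.set_printoptions(precision=1,suppress=True)
q,d=fixed("s8","scene"); s,p,_=wrist("w8"); print(s["time_s"],s["tool_pos"])
o=np.zeros((560,760,3),np.uint8); o[:,:400]=cv2.resize(q[265:405,300:400],(400,560),interpolation=2); o[:480,400:]=cv2.resize(p[60:460,180:480],(360,480))
cv2.imwrite("pics/f8.png",o[:,:,::-1])
a=np.deg2rad(-16); Rt=np.array([[np.cos(a),np.sin(a)],[-np.sin(a),np.cos(a)]]); mid=np.array([.5555,-.2240])
for n in ("w8","s8","scene0"):
    P=cloud(np.load(n+".npz")).reshape(-1,3); P=P[np.isfinite(P[:,0])]; c=np.c_[(P[:,:2]-mid)@Rt.T,P[:,2]]*1000
    for nm,y0,l,h in (("left",48,119.5,127),("right",-48,119.5,127),("carrier arm rear",-9,110,119),("head",-9,163,180),("post",-9,125,145)):
        m=(abs(c[:,1]-y0)<14)&(c[:,2]>l)&(c[:,2]<h)&(abs(c[:,0])<35)
        if "rear" in nm: m&=(c[:,0]>9)
        k=c[m]
        if len(k)>5: print(n,nm,len(k),"x",np.percentile(k[:,0],[3,97]),"y",np.percentile(k[:,1],[3,97]),"z",np.percentile(k[:,2],[50,95]))
```

```text
22.425 [ 0.6 -0.1  0.3]
w8 left 326 x [-17.2  20.5] y [44.5 52.2] z [122.5 123.7]
w8 right 121 x [-19.   21.2] y [-50.1 -42.6] z [122.4 123.8]
w8 carrier arm rear 118 x [ 9.8 21.8] y [-13.5  -2. ] z [114.2 115.7]
w8 head 214 x [-9.3  7.6] y [-11.6   0.7] z [172.3 179.4]
w8 post 64 x [-3.6  2.6] y [-7.9 -5.1] z [135.3 144.1]
s8 left 46 x [-19.3   0.9] y [42.3 52.1] z [123.2 126.1]
s8 right 101 x [-19.9  18.1] y [-52.5 -42.2] z [122.6 125.4]
s8 carrier arm rear 30 x [ 9.3 19.8] y [-14.8  -4.9] z [115.  117.3]
s8 head 72 x [-10.9   6.5] y [-18.5  -9.1] z [171.  178.7]
s8 post 26 x [-5.   1.4] y [-12.9  -8.6] z [136.1 143.9]
scene0 left 89 x [-18.4  19.3] y [43.  53.6] z [122.8 125.8]
scene0 right 110 x [-19.4  18.2] y [-53.5 -43.2] z [123.1 125.7]
```

View pics/f8.png

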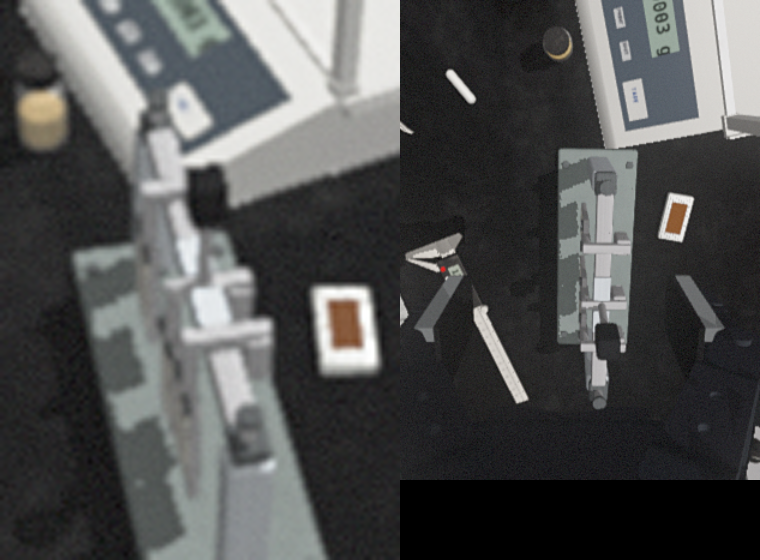

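```bash
python3 -c "
from plant import r
print(r.sense()['time_s'],r.sense()['wrist_force']); print(r.sign_off())"
```

```text
22.475 [ 1.07018164 -0.78540065  0.83475215]
the job is handed in; nothing more can be done
None
```

I hung the carrier in the sleeve's notch between the two neighbours, let go of it and handed the job in at 22.5 s. No verdict was reported.

**Finding the notch:** Sliding by feel did not work. The hook stuck on the sleeve and the carrier pivoted about 0.08 rad in the pads. I dragged it back upright, lifted it a few millimetres, gripped it at 90 N and lowered it at the notch seen by the wrist camera. It went in without resistance and met firm contact 8 mm below the sleeve contact felt earlier. The highest wrist force I read while pressing the bar was about 3 N.

**Last checks, after release:**

| Item | Measured | Limit |
|---|---|---|
| Carrier hook arm underside | about 8 mm below the bar's top | 6 to 12 mm |
| Carrier along the bar | y about -8 to -9 mm | ±17 mm |
| Carrier across the bar | within about 2 mm of the middle line | ±6 mm |
| Left neighbour | y about +48 mm | +40 to +56 mm |
| Right neighbour | y about -46 to -47 mm | -40 to -56 mm |

- **Carrier:** it looked upright, with its plate in front.
- **Neighbours:** the scene camera puts both within about 1 mm of where they started.
- **Bystanders:** the bystanders in the last picture looked untouched. The syringe, tweezers and beaker were not checked again at the end.
- **Disagreement:** the two cameras differ by about 2 to 8 mm along the bar, most on the black handle block. The larger part is from partial views of it. I did not separately check that the carrier was at rest.

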